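# Fish the pruner's parts from under the glass ledge and crate them

### The job

The pruner's spare parts have dropped into the low niche under the glass ledge: fish every one out onto the open sill with the bent rod, not with the fingers, and put them in the green crate. Once all of them are in, slide the crate's lid fully shut and then fold the yellow snap latch right down onto it. Leave the bent rod lying on its cork mat, handle and foot both on the cork, and do not disturb the pots, cup, jar, spoon or pruner.

Things in the scene. Friction and masses are not known exactly. Their poses are not given: they have to be found in the camera images.
- niche: Fixed low niche: white plaster walls 15 mm thick, clear glass ledge over it (8 mm, top 68 mm above the sill, front trim to 69). Origin: sill level, centre of the mouth; x points inward, y across, z up. Inside 240 mm wide (y -120 to 120), 170 deep (x 0 to 170), 60 high. Its floor is the sill, level with the open sill in front (-x). Open at the mouth only.
- mat: Cork mat 300 x 90 mm, 1.5 mm thick, look only (things on it rest at sill height, z = 0). Origin: its centre; x along its length.
- rod: Loose bent rod, 90 g. Orange box handle x -55 to 40 mm, 18 wide (y), 34 high; from it a 6 mm steel rod runs along +x, axis 28 mm above the underside, to x = 215, bent down there into a triangular wire foot with a level crossbar (40 mm along y, 6 thick). Stands on handle and foot. Origin: underside of handle below rod_grip; z up. Starts on the mat, foot to the mat's +x end.
- rod_grip (a point): Point in the rod's handle to grip across its 18 mm width: 24 mm above the handle's underside, at the rod's x = 0; the balance point is about 40 mm ahead of it.
- rod_foot (a point): Middle of the crossbar of the rod's foot, 3 mm above its underside, 215 mm ahead of rod_grip along the rod's x.
- lever: Pruner spring lever, aluminium bar with a blue end, 36 x 14 x 16 mm high, 25 g. Free. Its origin is the centre of its underside as first laid; x is its long side, z up. It starts upright on the sill under the glass, 55 to 85 mm in from the mouth of the niche; may be absent.
- nut: Pruner pivot nut, brass hexagon, 24 mm across flats (flats face along its x), 28 mm across corners (along y), 18 mm high, 50 g. Free. Its origin is the centre of its underside as first laid, z up. It starts upright on the sill under the glass, 55 to 85 mm in from the mouth of the niche; may be absent.
- catch: Pruner thumb catch, red plastic with black ridges, 30 x 16 x 18 mm high, 20 g. Free. Its origin is the centre of its underside as first laid; x is its long side, z up. It starts upright on the sill under the glass, 55 to 85 mm in from the mouth of the niche; may be absent.
- crate: Fixed green plastic crate, 220 (x) x 180 (y) x 85 mm high, walls and floor 5 mm. Origin: centre of its underside; front faces -x. A fixed deck covers the top from x = 15 to 105 mm; the rest is closed by the sliding lid and, with the lid open, is open from x = -105 to about 5 mm.
- lid (a joint): Grey sliding lid, 125 x 180 mm, 6 mm thick, top 92 mm above the crate's underside; slides on the crate along the crate's x. 0 = fully shut, 0.115 m = fully open (towards the crate's +x). Friction about 2 N; stays where left. Starts open, 0.10 to 0.115.
- lid_knob (a point): Point on the lid's black knob (22 mm diameter, 28 mm high, from 92 to 120 mm above the crate's underside), 14 mm above the lid's top, at crate x = -40 mm when shut, and y = 0.
- latch (a joint): Yellow snap latch tab, 40 mm long, 36 wide (crate y), 5 thick, hinged on the crate's front top edge about the crate's y. 0 = folded flat over the lid's front edge (pointing to crate +x), 1.5 rad = nearly upright. Stays where left (friction 0.05 N m); starts at 1.0 to 1.3, clear of the lid; pushed down towards +x.
- latch_hinge (a point): Middle of the latch's hinge line: crate x = -112 mm, y = 0, 95.5 mm above its underside.
- rosemary_pot: White ceramic pot, 116 mm wide, 110 mm high, with rosemary to about 200 mm. Bystander. Origin: centre of its underside.
- measuring_cup: Stainless measuring cup, 74 mm wide, 65 mm high, handle at +y. Bystander. Origin: centre of its underside.
- olive_spoon: Olive wood spoon, 240 mm long, lying across the back of the glass ledge. Bystander. Long axis x, bowl to +x.
- glass_jar: Glass jar with steel cap, 60 mm wide, 75 mm high. Bystander. Origin: centre of its underside.
- pruner: Aluminium bypass pruner with one red grip, 185 mm long, 60 mm wide, 18 mm high, lying flat. Bystander. Long axis x, blade to +x.
- clay_pot: Empty terracotta pot, 90 mm wide, 80 mm high. Bystander. Origin: centre of its underside.

How it is judged:
By the outcome, as a careful person would: the job done as asked, in the order asked, and still so for the second after the job is handed in, with the robot touching nothing.
Of lever, nut, catch only 2 to 3 are there at a start; the rules pass over those that are not, and their reading is None.
At some moment in a run one of lever, nut, catch may be knocked a few centimetres aside while the robot is not near it.
Once in a run the grip may slacken for a moment while it holds something.
It also fails if it takes over 210 s, if anything falls off the work surface, if the arm or the gripper's body presses on something with over 40 N, if the wrist force passes 120 N, or if a joint passes its speed limit or range.

### The arm

A 6-joint arm with a two-finger parallel gripper is mounted at the origin on the work surface. World frame = base frame: x ahead of the robot, y to its left, z up, the work surface at z = 0. Lengths are in mm, angles in rad, forces in N, time in s.
With the tool pointing down it reaches from about 250 to 775 mm from the base axis. Payload 8.9 kg.
Tool frame: the origin (TCP) lies midway between the tips of the shut fingers; the grasp point (between the pads) lies r.tcp_to_grasp behind it (r.tcp_to_grasp is the distance from the TCP to the grasp point, in mm); z points along the fingers, y is the line along which they close (so a half turn about z gives the same grasp; the last joint's range is limited). The gripper opens to 85 mm and grips with 20 to 120 N. Pads are 22 mm wide; open, the fingers measure 114 mm over their backs; the gripper's body (76 mm by 85 mm) begins 54 mm behind the grasp point. The pads swing forward as they close: fully open they stand 13 mm farther back than shut.
Start: joints at [-1.268, 0.291, -0.153, 1.127, 0, 1.431], TCP at [224.474, -474.589, 231.305] pointing down, gripper open.
Joint ranges: [-2.52, 2.52], [-0.91, 1.74], [-1.3, 1.37], [-1.96, 2.02], [-1.52, 1.47], [-3.14, 3.14]. Speed limits (rad/s): [2.22, 2.22, 2.79, 3.14, 3.14, 3.14].

### API

Orientations are given as [roll, pitch, yaw] about the fixed x, y, z axes, in that order (R = Rz(yaw) Ry(pitch) Rx(roll)).
In Python, from plant import r gives the robot as it stands.
- The arm moves only by the tool carry_out, never from a script. Its argument "commands" is a list that holds one entry, the list of rows, each a list of 5 numbers: the closure, from -1 (fully open) to 1 (shut), then the shift along the tool's x, y, z in cm, then the turn about the tool's z in degrees. In form: [[[claw, dx, dy, dz, roll], ...]]. A call has 1 to 8 rows; each row is the pose to reach, as a shift and turn from the pose commanded when the call began, along the tool's axes at that moment; what a row does not reach only later rows make up. A row lasts 1/8 s, in which the tool goes at most 62.5 mm and 10.7 degrees, less where a joint would pass 70% of its speed; a pose out of reach is approached as far as the arm can. A call with a gripper value outside its range is refused whole. The fingers move at their own pace and stop on an object; "grip_force" is the grip in N (left out, the last holds). Time passes only in rows, so rows that repeat a pose let the fingers close. It gives the time, the measured TCP pose, the force, the opening and the grip force at its end, in the units of the state.
- r.sense(): the state, without advancing time (a new reading comes with each control period).
- r.camera(name): name is "scene" or "top" or "wrist"; returns a dict with "image" (420x560x3 uint8, red, green, blue), "mtx" (3x3 intrinsics, pixels), "pose" (4x4, takes a point from camera to world coordinates). Camera axes: x right, y down, z forward; pixel columns grow to the right and rows downward; lengths in mm; the calibration is good to about 2 mm. The wrist camera is an equidistant fisheye: a pixel r from the principal point sees the ray r / f radians off the axis. A picture is of the moment at which its call begins. There is no depth.
- r.sign_off(): hands the job in; it is judged then, once.
The state is a dict: "time": time; "joints": joint angles; "joint_vel": joint speeds; "joint_efforts": joint torques, N m; "tcp_pos": TCP position; "eef_rot": TCP orientation; "contact_force": force on the tool from outside, world axes, zero at the start; "wrist_torque": the same for the moment, N m; "grip_width": opening from 0.0 (shut) to 1.0 (fully open); "finger_force": force on a finger pad.
Only numpy, scipy, OpenCV 4.12 (cv2) and the standard library are available. Lean on these libraries where they do the work, as an engineer would, in place of code of your own. Each camera call takes 0.05 s, during which the arm holds its last target. There are 200 camera calls.

## Working session

There is one attempt and no reset: what is moved stays moved. The work goes in short steps, Python scripts to look and compute and a tool call to move; the robot and the scene stay as the last step left them, time stands still between calls to the robot, and variables do not carry over. Pictures are saved under pics/ and viewed, at most 16 in all, crops included, and the job is handed in when it is done.

Besides the shell and the picture viewer there is one more tool, called after "Emit:" as a command line: name --argument value ..., lists and objects as JSON in quotes. carry_out: Moves the arm, as the interface text tells. Its arguments: {"type":"object","properties":{"commands":{"type":"array"},"grip_force":{"type":"number"}},"required":["commands"]}

```bash
ls; mkdir -p pics
python3 - <<'E'
from plant import r
import cv2
for n in ["scene","top"]:
    c=r.camera(n); cv2.imwrite(f"pics/{n}0.png",cv2.cvtColor(c["image"],cv2.COLOR_RGB2BGR)); print(n,c["mtx"].round(1).tolist(),c["pose"].round(3).tolist())
print(r.sense(), r.tcp_to_grasp)
E
```

```text
pics
scene [[428.3, 0.0, 276.2], [0.0, 428.3, 206.2], [0.0, 0.0, 1.0]] [[0.734, 0.353, -0.58, 1182.29], [0.678, -0.41, 0.609, -624.952], [-0.023, -0.841, -0.541, 681.323], [0.0, 0.0, 0.0, 1.0]]
top [[387.2, 0.0, 276.6], [0.0, 387.2, 208.1], [0.0, 0.0, 1.0]] [[0.005, -0.996, 0.095, 432.791], [-1.0, -0.005, -0.007, 37.873], [0.007, -0.095, -0.995, 1081.434], [0.0, 0.0, 0.0, 1.0]]
{'time': 0.1, 'joints': array([-1.26831114e+00,  2.91213607e-01, -1.54048153e-01,  1.12669172e+00,
        1.28138545e-05,  1.43151888e+00]), 'joint_vel': array([-0.00068249, -0.00065058,  0.00284103, -0.00018528,  0.00017024,
       -0.00197674]), 'joint_efforts': array([ 2.43609276e-03, -5.37977672e+01,  3.31918252e+01,  9.28918307e-03,
       -2.15625168e-04, -9.29423408e-06]), 'tcp_pos': array([ 224.35653245, -474.21780743,  230.7961056 ]), 'eef_rot': array([-3.14044849e+00, -1.73333985e-04,  4.41762534e-01]), 'contact_force': array([-0.24375117, -0.19282721,  0.34121291]), 'wrist_torque': array([-0.0369812 ,  0.00366411, -0.00660648]), 'finger_force': 0.0, 'grip_width': 0.9944736973147581} 18.700000000000003
```

View pics/scene0.png

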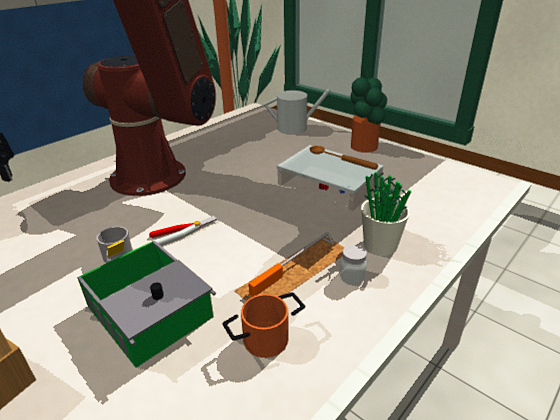

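View pics/top0.png

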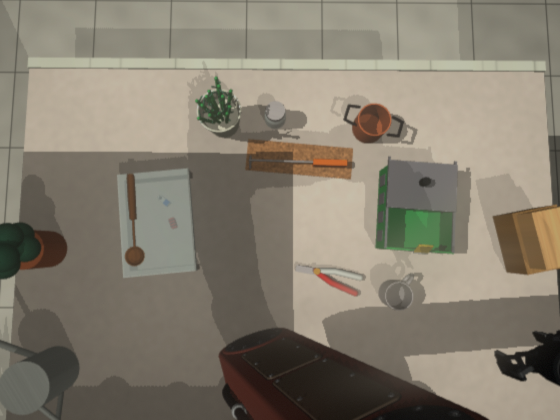

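The scene view shows the green crate (~150,300) with lid open, the rod on its mat (~290,270) and the niche (~330,170). A red part shows at (323,187) and a blue one at (342,190). In the top view the niche is at (157,222) with its mouth to the right, the mat at (300,159), the rod handle at (330,163) and the crate at (418,207).

```bash
cat > h.py <<'E'
import numpy as np, cv2
from plant import r
def cam(n):
    c=r.camera(n); c["hsv"]=cv2.cvtColor(c["image"],cv2.COLOR_RGB2HSV); c["name"]=n; return c
def ray(c,uv):
    K=c["mtx"]; uv=np.atleast_2d(np.array(uv,float)); x=(uv-[K[0,2],K[1,2]])/[K[0,0],K[1,1]]
    if c["name"]=="wrist":
        th=np.hypot(*x.T); s=np.where(th>1e-9,np.sin(th)/np.maximum(th,1e-9),1)
        d=np.c_[x*s[:,None],np.cos(th)]
    else: d=np.c_[x,np.ones(len(x))]
    T=c["pose"]; d=d@T[:3,:3].T; return T[:3,3],d/np.linalg.norm(d,axis=1)[:,None]
def onz(c,uv,z):
    o,d=ray(c,uv); return o+d*((z-o[2])/d[:,2])[:,None]
def tri(c1,p1,c2,p2):
    o1,d1=ray(c1,p1);o2,d2=ray(c2,p2);d1,d2=d1[0],d2[0]
    t=np.linalg.lstsq(np.c_[d1,-d2],o2-o1,rcond=None)[0]; a,b=o1+t[0]*d1,o2+t[1]*d2
    return (a+b)/2,np.linalg.norm(a-b)
def mask(c,lo,hi,box=None):
    m=cv2.inRange(c["hsv"],np.array(lo),np.array(hi))
    if box: z=np.zeros_like(m); a,b,e,f=box; z[b:f,a:e]=m[b:f,a:e]; m=z
    return m
def blobs(m,amin=4):
    n,_,s,ce=cv2.connectedComponentsWithStats(m); 
    return sorted([(int(s[i,4]),ce[i].round(1).tolist(),s[i,:4].tolist()) for i in range(1,n) if s[i,4]>=amin],key=lambda t:-t[0])
def rect(m):
    n,l,s,_=cv2.connectedComponentsWithStats(m); k=1+np.argmax(s[1:,4])
    return cv2.minAreaRect(cv2.findNonZero((l==k).astype(np.uint8)))
def save(c,f,box=None,k=1):
    im=c["image"]
    if box: a,b,e,g=box; im=im[b:g,a:e]
    cv2.imwrite("pics/"+f,cv2.cvtColor(cv2.resize(im,None,fx=k,fy=k,interpolation=cv2.INTER_CUBIC),cv2.COLOR_RGB2BGR))
def togo(p,yaw=None):
    "shift in tool axes (cm) and turn (deg) to bring TCP to world p"
    from scipy.spatial.transform import Rotation as R
    s=r.sense(); M=R.from_euler("xyz",s["eef_rot"]).as_matrix()
    d=M.T@(np.array(p)-s["tcp_pos"])/10
    t=None if yaw is None else np.degrees((s["eef_rot"][2]-yaw+np.pi)%(2*np.pi)-np.pi)
    return d.round(2),t
E
python3 - <<'E'
from h import *
s=cam("scene");t=cam("top")
a=cv2.resize(s["image"][130:220,260:400],None,fx=4,fy=4,interpolation=cv2.INTER_CUBIC)
b=cv2.resize(t["image"][155:290,110:205],None,fx=4,fy=4,interpolation=cv2.INTER_CUBIC)[:540,:]
H=560;im=np.zeros((H,560+380,3),np.uint8);im[:360,:560]=a;im[:540,560:]=b
im=cv2.resize(im,(800,477));cv2.imwrite("pics/n1.png",im[:,:,::-1])
for n,c,z in(("scene",s,0),("top",t,0)):
    for nm,lo,hi in(("orange",(5,200,150),(14,255,255)),("yellow",(22,150,120),(34,255,255)),("green",(55,150,40),(75,255,255)),("red",(0,120,60),(4,255,255)),("red2",(172,100,60),(180,255,255)),("blue",(100,70,80),(130,255,255)),("brown",(8,120,80),(16,200,255))):
        print(n,nm,blobs(mask(c,lo,hi),6)[:5])
E
```

```text
scene orange [(217, [264.8, 275.1], [249, 264, 34, 23]), (197, [262.4, 315.7], [241, 295, 46, 35]), (13, [265.0, 295.0], [259, 295, 13, 1]), (9, [359.8, 118.2], [357, 117, 7, 3])]
scene yellow [(38, [115.2, 243.7], [107, 240, 17, 8])]
scene green [(2544, [163.6, 328.9], [79, 282, 134, 85]), (2303, [125.2, 269.7], [80, 242, 93, 58]), (913, [388.0, 200.1], [374, 172, 37, 50]), (238, [371.4, 71.3], [362, 39, 24, 64]), (131, [256.8, 36.3], [253, 15, 8, 46])]
scene red [(287, [137.1, 84.4], [125, 64, 23, 34]), (237, [168.5, 229.8], [149, 223, 44, 15]), (127, [154.7, 186.4], [141, 181, 27, 12]), (74, [97.9, 81.4], [93, 70, 11, 21]), (49, [159.7, 127.8], [156, 120, 8, 16])]
scene red2 []
scene blue [(13, [341.7, 191.4], [340, 190, 5, 4])]
scene brown [(2192, [297.5, 274.3], [243, 240, 101, 87]), (1168, [224.0, 52.8], [213, 0, 21, 112]), (605, [12.6, 377.9], [0, 352, 33, 54]), (160, [243.8, 291.5], [235, 283, 17, 21]), (109, [4.4, 345.1], [0, 332, 12, 28])]
top orange []
top yellow []
top green []
top red [(180, [335.1, 283.5], [318, 273, 38, 22])]
top red2 []
top blue []
top brown [(2124, [309.2, 157.5], [248, 141, 104, 37]), (832, [372.1, 122.9], [353, 104, 38, 36]), (730, [521.3, 237.1], [496, 210, 49, 64]), (186, [33.0, 258.7], [20, 235, 24, 34]), (174, [133.1, 254.8], [126, 246, 15, 17])]
```

View pics/n1.png

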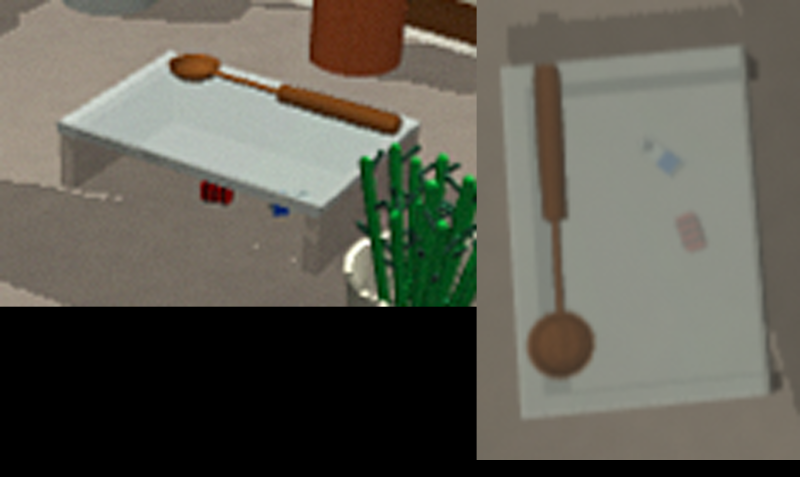

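Only two parts show under the glass, the blue-ended lever at (670,162) and the red catch at (691,232) in this crop. No brass nut is visible. Next I'll get coarse positions, then go to the rod with the wrist camera.

Run:
```python
from h import *
s=cam("scene");t=cam("top")
N=lambda x,y:(110+(x-477)/3.404,155+y/3.407)
print("niche corners z68",onz(t,[N(503,67),N(742,46),N(770,395),N(522,417)],68).round(0)[:,:2].tolist())
print("blue, bar tick, catch z17",onz(t,[N(670,162),N(648,145),N(691,232)],17).round(0)[:,:2].tolist())
S=lambda x,y:(260+x/3.404,130+y/3.407)
print("scene mouth base corners",onz(s,[S(68,188),S(305,270)],0).round(0)[:,:2].tolist(),"top",onz(s,[S(60,127),S(322,210)],68).round(0)[:,:2].tolist())
m=mask(t,(8,100,60),(18,255,255),(235,130,365,190)); print("mat",rect(m),onz(t,cv2.boxPoints(rect(m)),0).round(0)[:,:2].tolist())
print(t["hsv"][163,325:345:4].tolist(), t["hsv"][152,270].tolist())
m=mask(t,(5,215,120),(13,255,255),(235,130,365,190)); rr=rect(m);print("handle",rr,onz(t,cv2.boxPoints(rr),34).round(0)[:,:2].tolist())
m=mask(s,(4,200,120),(14,255,255),(225,230,350,294)); print(blobs(m)[:3])
save(t,"crate.png",(360,145,480,265),5)
d=s["pose"]; print(r.camera("wrist")["pose"].round(2).tolist(),r.camera("wrist")["mtx"].tolist())
```

```text
niche corners z68 [[616.0, 451.0], [633.0, 266.0], [365.0, 238.0], [348.0, 425.0]]
blue, bar tick, catch z17 [[548.0, 334.0], [561.0, 352.0], [491.0, 315.0]]
scene mouth base corners [[377.0, 241.0], [624.0, 269.0]] top [[378.0, 232.0], [639.0, 263.0]]
mat ((299.05438232421875, 158.68020629882812), (105.29740905761719, 30.32215690612793), 5.013113975524902) [[646.0, 119.0], [733.0, 113.0], [708.0, -186.0], [621.0, -178.0]]
[[11, 191, 192], [11, 190, 193], [11, 191, 194], [11, 190, 193], [11, 189, 193]] [14, 123, 93]Traceback (most recent call last):
  File "<stdin>", line 10, in <module>
  File "h.py", line 26, in rect
    n,l,s,_=cv2.connectedComponentsWithStats(m); k=1+np.argmax(s[1:,4])
                                                     ~~~~~~~~~^^^^^^^^^
    return _wrapfunc(a, 'argmax', axis=axis, out=out, **kwds)
    return bound(*args, **kwds)
ValueError: attempt to get argmax of an empty sequence
```

Run:
```python
from h import *
s=cam("scene");t=cam("top")
m=mask(t,(8,180,150),(13,255,255),(235,130,365,190)); rr=rect(m);print("handle",rr,onz(t,cv2.boxPoints(rr),34).round(0)[:,:2].tolist())
g=mask(t,(50,80,30),(85,255,255),(360,145,480,265)); print(rect(g), onz(t,cv2.boxPoints(rect(g)),85).round(0)[:,:2].tolist())
save(t,"crate.png",(360,145,480,265),5)
w=cam("wrist"); print(w["pose"].round(2).tolist(),w["mtx"].round(1).tolist())
```

```text
handle ((329.5, 161.5), (5.0, 33.0), 90.0) [[669.0, -69.0], [669.0, -160.0], [655.0, -160.0], [655.0, -69.0]]
((414.277587890625, 229.78103637695312), (52.90854263305664, 40.987972259521484), 3.3664605617523193) [[424.0, -252.0], [530.0, -261.0], [522.0, -398.0], [417.0, -388.0]]
[[0.43, -0.86, -0.29, 298.02], [-0.9, -0.4, -0.14, -439.24], [-0.0, 0.32, -0.95, 374.04], [0.0, 0.0, 0.0, 1.0]] [[325.2, 0.0, 272.9], [0.0, 325.2, 213.0], [0.0, 0.0, 1.0]]
```

View pics/crate.png

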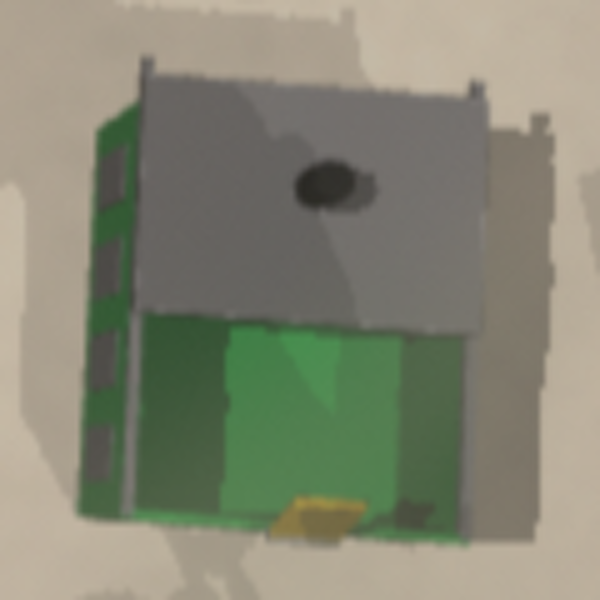

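The crop shows the lid corners at (145,75), (487,97), (485,333) and (135,313), the knob at (328,185), and the yellow latch raised at (320,518). Now I'll move above the rod.

Run:
```python
from h import *
print(togo((655,-95,190),1.487))
t=cam("top");C=lambda x,y:(360+x/5,145+y/5)
print("lid z92",onz(t,[C(145,75),C(487,97),C(485,333),C(135,313)],92).round(0)[:,:2].tolist())
print("front edge z85",onz(t,[C(125,515),C(470,543)],87).round(0)[:,:2].tolist(),"knob z120",onz(t,[C(328,185)],118).round(0).tolist())
```

```text
(array([ 55.15, -15.9 ,   4.13]), np.float64(-59.88624173035144))
lid z92 [[654.0, -261.0], [644.0, -439.0], [520.0, -433.0], [530.0, -253.0]]
front edge z85 [[426.0, -247.0], [413.0, -424.0]] knob z120 [[592.0, -345.0, 118.0]]
```

Emit:
carry_out --commands '[[[-1,6,-2,0.5,-8],[-1,12,-4,1,-16],[-1,18,-6,1.5,-24],[-1,24,-7,2,-32],[-1,30,-9,2.5,-40],[-1,36,-11,3,-48],[-1,42,-13,3.5,-56],[-1,48,-14.5,4,-60]]]'

```text
time: 1.5
tcp_pos: [594.9, -138.9, 191.6]
eef_rot: [3.141, 0.0, 1.492]
contact_force: [0.7, -0.7, 0.7]
grip_width: 0.997
finger_force: 0.0
```

Run:
```python
from h import *
print(r.sense()["tcp_pos"],r.sense()["eef_rot"],togo((655,-95,190),1.487))
save(cam("wrist"),"w1.png")
```

```text
[ 594.91836469 -138.90089609  191.62255976] [3.14119951e+00 2.08397048e-04 1.49247624e+00] (array([4.85, 5.65, 0.16]), np.float64(0.313765704117539))
```

View pics/w1.png

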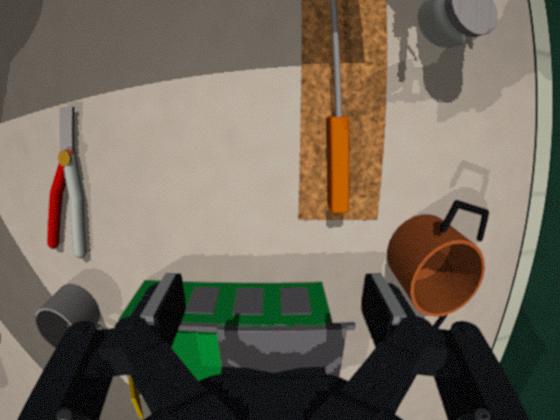

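The wrist view shows the orange handle from (338,117) to (340,212), the steel rod running up to (335,0), the jar at (470,15) and the clay pot at (435,265).

```bash
cat >> h.py <<'E'
def handle(c):
    m=mask(c,(6,190,100),(14,255,255)); n,l,s,ce=cv2.connectedComponentsWithStats(m)
    best=None
    for i in range(1,n):
        if s[i,4]>300:
            q=cv2.minAreaRect(cv2.findNonZero((l==i).astype(np.uint8)))
            if max(q[1])/max(1,min(q[1]))>2.5 and (best is None or s[i,4]>best[1]): best=(q,s[i,4])
    b=cv2.boxPoints(best[0]); e=[np.linalg.norm(b[1]-b[0]),np.linalg.norm(b[2]-b[1])]
    if e[0]<e[1]: A,B=(b[0]+b[1])/2,(b[2]+b[3])/2
    else: A,B=(b[1]+b[2])/2,(b[3]+b[0])/2
    return sorted([A.tolist(),B.tolist()],key=lambda p:p[1])  # front (far) end first
E
python3 - <<'E'
from h import *
import pickle
c=cam("wrist"); h=handle(c); print(h); p=onz(c,h,34); print(p.round(1).tolist(),np.linalg.norm(p[0]-p[1]))
d=p[0]-p[1]; print(np.arctan2(d[1],d[0])); pickle.dump((c["pose"],c["mtx"],h),open("h1.pkl","wb"))
m=p[1]+d*55/95; print(m, togo((m[0],m[1],100),np.arctan2(d[1],d[0])))
E
```

```text
[[330.4519348144531, 120.89338684082031], [334.7273864746094, 219.22923278808594]]
[[657.2, -66.6, 34.0], [658.5, -162.6, 34.0]] 96.04040487204914
1.5845734850698414
[ 657.76779774 -106.99967586   34.        ] (array([3.37, 5.85, 9.05]), np.float64(-5.070110532246939))
```

Emit:
carry_out --commands '[[[-1,1,3,3,0],[-1,2,5.8,6,0],[-1,2,5.8,6,0]]]'

```text
time: 1.98
tcp_pos: [652.5, -124.7, 128.5]
eef_rot: [-3.138, -0.001, 1.49]
contact_force: [-0.9, 0.1, 0.7]
grip_width: 0.998
finger_force: 0.0
```

Run:
```python
from h import *
c=cam("wrist"); m=mask(c,(6,215,150),(14,255,255)); print(blobs(m,100)[:3],rect(m))
print(c["hsv"][100:400:30,290:400:10,:].tolist()[3]); save(c,"w2.png"); print(r.sense()["tcp_pos"])
```

```text
[(361, [274.5, 201.4], [270, 143, 15, 116]), (312, [292.1, 200.4], [282, 142, 14, 117])] ((276.6915588378906, 200.54368591308594), (115.42609405517578, 8.717004776000977), 86.90594482421875)
[[15, 255, 188], [15, 164, 138], [16, 179, 121], [15, 161, 147], [14, 160, 172], [15, 153, 127], [19, 34, 180], [14, 43, 184], [17, 39, 176], [16, 37, 179], [19, 41, 180]]
[ 652.26456894 -125.24699204  130.26139782]
```

View pics/w2.png

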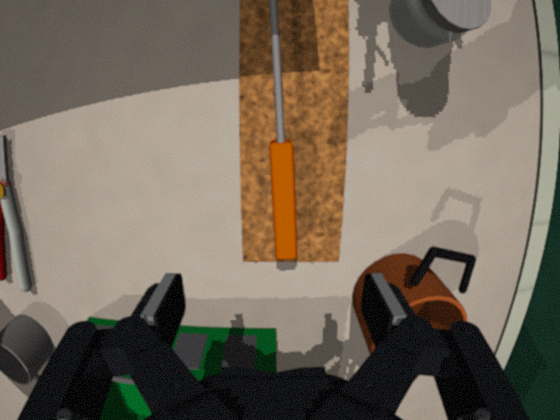

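The handle top now has front corners (271,143) and (291,142) and back corners (275,259) and (296,258).

Run:
```python
from h import *
import pickle
P,K,_=pickle.load(open("h1.pkl","rb")); c1=dict(pose=P,mtx=K,name="wrist"); c=cam("wrist")
print("heights",tri(c1,(338.5,117),c,(281,142.5)),tri(c1,(340,212),c,(285.5,259)))
p=onz(c,[(271,143),(291,142),(275,259),(296,258)],34); print(p.round(1).tolist())
f=(p[0]+p[1])/2;b=(p[2]+p[3])/2;d=f-b;y=np.arctan2(d[1],d[0]);g=b+d*55/95
print("w1",onz(c1,[(338.5,117),(340,212)],34).round(1).tolist())
print(np.linalg.norm(d),y,g,togo((g[0],g[1],5.3),y))
```

```text
heights (array([660.97092314, -64.48622232,  58.00662104]), np.float64(4.585113512077357)) (array([ 657.9065565 , -144.61065774,   69.12457678]), np.float64(2.930557888887729))
[[654.8, -69.0, 34.0], [669.5, -69.4, 34.0], [650.1, -162.9, 34.0], [667.4, -163.4, 34.0]]
w1 [[665.0, -63.2, 34.0], [663.9, -155.4, 34.0]]
93.99533176654903 1.535188112464146 [ 660.7020234 -108.7671243   34.       ] (array([ 1.75,  0.7 , 12.63]), np.float64(-2.6553681781134717))
```

Emit:
carry_out --commands '[[[-1,1,0.5,2,-2.5],[-1,1.7,0.7,5,-2.5],[-1,1.7,0.7,5,-2.5],[-1,1.7,0.7,5,-2.5]]]'

```text
time: 2.58
tcp_pos: [661.6, -109.3, 82.6]
eef_rot: [3.141, 0.0, 1.533]
contact_force: [0.9, 0.2, 0.4]
grip_width: 0.999
finger_force: 0.0
```

Run:
```python
from h import *
c=cam("wrist"); c=cam("wrist"); m=mask(c,(6,150,100),(12,255,255)); m=cv2.morphologyEx(m,cv2.MORPH_CLOSE,np.ones((5,5)))
q=rect(m);b=cv2.boxPoints(q); b=b[np.argsort(b[:,1])]; print(q,b.tolist(), r.sense()["tcp_pos"])
f=b[:2].mean(0);k=b[2:].mean(0);p=onz(c,[f,k],34);d=p[0]-p[1];y=np.arctan2(d[1],d[0]);g=p[1]+d*55/95
print(p,np.linalg.norm(d),y,g,togo((g[0],g[1],5.3),y))
save(c,"w3.png")
```

```text
((411.4230651855469, 411.6153564453125), (24.129459381103516, 20.52390480041504), 33.690067291259766) [[407.0769348144531, 396.38458251953125], [427.1538391113281, 409.76922607421875], [395.6922912597656, 413.46148681640625], [415.7691955566406, 426.84613037109375]] [ 662.09171097 -109.55254672   83.07792955]
[[ 799.77585395 -299.34416713   34.        ]
 [ 793.98756135 -328.53073875   34.        ]] 29.75500451768225 1.3750162860647104 [ 797.33867812 -311.63324992   34.        ] (array([-19.67,  14.27,   7.82]), np.float64(9.032282179674738))
```

View pics/w3.png

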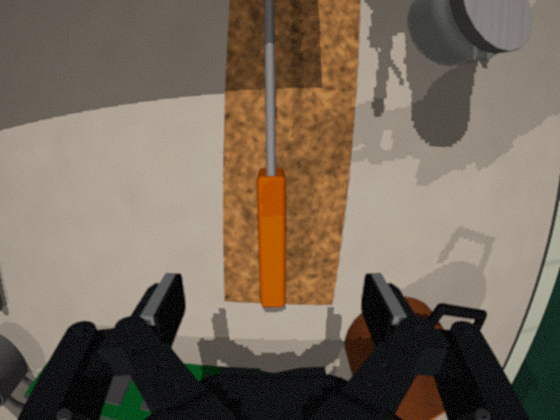

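Handle top: front end middle ≈ (271.5,175), back end middle ≈ (273.5,305).

Run:
```python
from h import *
from scipy.spatial.transform import Rotation as R
c=cam("wrist"); s=r.sense()
# camera in tool frame -> rebuild the w2 pose from its TCP pose
T=np.eye(4);T[:3,:3]=R.from_euler("xyz",s["eef_rot"]).as_matrix();T[:3,3]=s["tcp_pos"]
X=np.linalg.inv(T)@c["pose"]
T2=np.eye(4);T2[:3,:3]=R.from_euler("xyz",[-3.14,-0.0005,1.49]).as_matrix();T2[:3,3]=[652.35,-125.0,129.5]
c2=dict(pose=T2@X,mtx=c["mtx"],name="wrist")
F,B=(271.5,175),(273.5,305)
print(tri(c,F,c2,(281,142.5)),tri(c,B,c2,(285.5,258.5)))
p=onz(c,[F,B],34);d=p[0]-p[1];y=np.arctan2(d[1],d[0]);g=p[1]+d*55/95
print(p.round(1),np.linalg.norm(d),y,g,togo((g[0],g[1],5.3),y),s["tcp_pos"])
```

```text
(array([662.42738173, -70.28728838,  21.14490456]), np.float64(0.08802382270340331)) (array([ 659.47043021, -168.51390966,   22.23759647]), np.float64(0.8812923769397802))
[[ 662.5  -67.6   34. ]
 [ 660.2 -160.4   34. ]] 92.87621123692665 1.5455350698782184 [ 661.53102131 -106.67489745   34.        ] (array([ 0.29, -0.08,  7.77]), np.float64(-0.7457557353193196)) [ 662.07636657 -109.52822235   82.9719793 ]
```

Emit:
carry_out --commands '[[[-1,0.2,-0.1,3,-0.7],[-1,0.2,-0.1,6,-0.7],[-1,0.2,-0.1,7.6,-0.7],[-1,0.2,-0.1,7.6,-0.7],[1,0.2,-0.1,7.6,-0.7],[1,0.2,-0.1,7.6,-0.7],[1,0.2,-0.1,7.6,-0.7],[1,0.2,-0.1,7.6,-0.7]]]' --grip_force 80

```text
time: 3.72
tcp_pos: [661.0, -107.1, 6.4]
eef_rot: [3.14, 0.0, 1.545]
contact_force: [-0.3, 0.3, -0.3]
grip_width: 0.194
finger_force: 78.0
```

Emit:
carry_out --commands '[[[1,0,0,0,0],[1,0,0,0,0]]]'

```text
time: 3.98
tcp_pos: [661.0, -107.2, 6.3]
eef_rot: [3.14, 0.0, 1.545]
contact_force: [-0.5, 0.0, 6.6]
grip_width: 0.2
finger_force: 78.8
```

```bash
cat >> h.py <<'E'
NY=1.668; NO=np.array([499.,252.]); NX=np.array([np.cos(NY),np.sin(NY)]); NYv=np.array([-NX[1],NX[0]])
def n2w(x,y): return NO+x*NX+y*NYv
def w2n(p): d=np.array(p[:2])-NO; return np.array([d@NX,d@NYv]).round(1)
E
python3 - <<'E'
from h import *
g=n2w(-245,2); print(g,togo((g[0],g[1],46),1.668))
for p in((548,334),(561,352),(491,315)): print(w2n(p))
E
```

```text
[520.78685604   7.96243547] (array([ 11.14, -14.31,  -3.99]), np.float64(-7.058565533938919))
[ 76.9 -56.7]
[ 93.5 -71.4]
[63.5  1.8]
```

Emit:
carry_out --commands '[[[1,0,0,-2,0],[1,0,0,-4,0],[1,2,-2.5,-4,-1],[1,4,-5,-4,-2],[1,6,-7.5,-4,-4],[1,8,-10,-4,-5.5],[1,9.5,-12.5,-4,-7],[1,11,-14.3,-4,-7]]]'

```text
time: 4.97
tcp_pos: [518.9, 7.3, 45.4]
eef_rot: [-3.141, -0.0, 1.667]
contact_force: [0.2, 0.0, -1.1]
grip_width: 0.193
finger_force: 78.2
```

Emit:
carry_out --commands '[[[1,0,0,0,0],[1,0,0,0,0]]]'

```text
time: 5.22
tcp_pos: [521.3, 6.3, 45.8]
eef_rot: [3.141, 0.0, 1.667]
contact_force: [0.3, 0.7, -1.2]
grip_width: 0.197
finger_force: 78.2
```

Run:
```python
from h import *
s=cam("scene");t=cam("top"); print(w2n(r.sense()["tcp_pos"]),r.sense()["tcp_pos"],r.sense()["eef_rot"])
a=cv2.resize(s["image"][150:250,240:400],(640,400),interpolation=cv2.INTER_CUBIC)
b=cv2.resize(t["image"][155:290,110:300],(570,405),interpolation=cv2.INTER_CUBIC)
im=np.zeros((810,640,3),np.uint8);im[:400]=a;im[405:,:570]=b
im=cv2.resize(im,None,fx=.74,fy=.74);cv2.imwrite("pics/f1.png",im[:,:,::-1])
```

```text
[-246.9    1.7] [521.31366382   6.06075778  45.63558432] [3.14080647e+00 3.39709006e-04 1.66647099e+00]
```

View pics/f1.png

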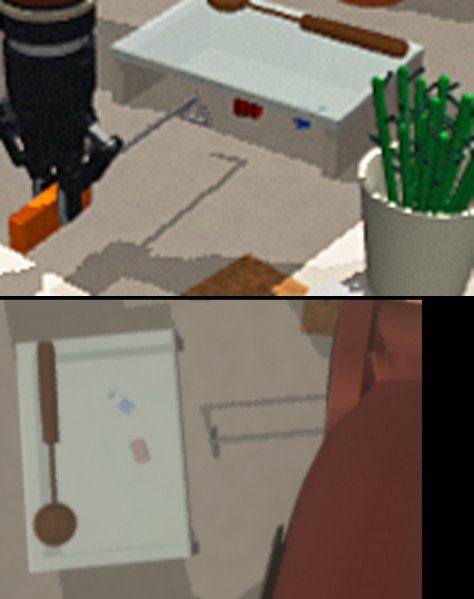

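The foot hangs in front of the mouth: the scene crop shows it at (200,112), and the lower top crop at (214,442). The catch is at (140,451) and the lever's blue end at (125,405).

Run:
```python
from h import *
t=cam("top");s=cam("scene");C=lambda x,y:(110+x/2.22,155+(y-299.7)/2.22);S=lambda x,y:(240+x/2.96,150+y/2.96)
print("foot z45",w2n(onz(t,[C(214,442)],45)[0]), "exp",w2n(r.sense()["tcp_pos"])+[215,0])
print("foot top/scene tri",tri(t,C(214,442),s,S(203,115)))
print("crossbar heights z at scene",[ (w2n(onz(s,[S(x,y)],43)[0])).tolist() for x,y in((191,118),(209,121))])
for n,p,z in(("catch",(140,451),18),("blue",(125,405),16)): print(n,w2n(onz(t,[C(*p)],z)[0]))
for n,p,z in(("catch",(247,107),9),("blue",(302,124),8)): print("scene",n,w2n(onz(s,[S(*p)],z)[0]))
print("catch tri",tri(t,C(140,451),s,S(247,107)),"blue",tri(t,C(125,405),s,S(302,124)))
```

```text
foot z45 [-33.6   1.6] exp [-31.8   2. ]
foot top/scene tri (array([503.84591909, 221.89299775,  42.61793876]), np.float64(8.49041489361759))
crossbar heights z at scene [[-39.0, 1.6], [-33.7, -16.1]]
catch [62.7  2.1]
blue [ 77.9 -56.9]
scene catch [61.5 -2.1]
scene blue [ 65.6 -65.9]
catch tri (array([491.6959458 , 317.62285105,   5.76724525]), np.float64(0.6180954615014127)) blue (array([549.21550239, 339.3319326 ,  -2.2629451 ]), np.float64(2.2991774047110036))
```

Emit:
carry_out --commands '[[[1,0,0,0.8,0],[1,0,0,1.5,0],[1,0,0,1.5,0],[1,3.5,0,1.5,0],[1,7,0,1.5,0],[1,10,0,1.5,0],[1,12.8,0,1.5,0],[1,12.8,0,1.5,0]]]'

```text
time: 6.42
tcp_pos: [507.8, 135.6, 30.6]
eef_rot: [3.142, -0.0, 1.67]
contact_force: [-0.9, -0.8, -1.1]
grip_width: 0.195
finger_force: 81.8
```

Emit:
carry_out --commands '[[[1,0,0,0,0],[1,0,0,1,0],[1,0,0,2.2,0],[1,0,0,2.2,0]]]'

```text
time: 6.92
tcp_pos: [507.0, 133.5, 7.2]
eef_rot: [-3.139, 0.0, 1.666]
contact_force: [-0.6, -0.7, -0.2]
grip_width: 0.195
finger_force: 82.0
```

```bash
cat > look.py <<'E'
import sys
from h import *
s=cam("scene");t=cam("top"); print(w2n(r.sense()["tcp_pos"])+[215,0],r.sense()["tcp_pos"].round(1),r.sense()["contact_force"].round(1))
a=cv2.resize(s["image"][150:250,240:400],(640,400),interpolation=cv2.INTER_CUBIC)
b=cv2.resize(t["image"][155:290,110:300],(570,405),interpolation=cv2.INTER_CUBIC)
im=np.zeros((810,640,3),np.uint8);im[:400]=a;im[405:,:570]=b
im=cv2.resize(im,None,fx=.74,fy=.74);cv2.imwrite("pics/"+sys.argv[1],im[:,:,::-1])
for nm,lo,hi in(("red",(0,120,40),(6,255,255)),("blue",(100,80,50),(130,255,255))): print("scene",nm,[(x[0],x[1],w2n(onz(s,[x[1]],9)[0]).tolist()) for x in blobs(mask(s,lo,hi,(270,150,400,250)),3)])
E
python3 look.py f2.png
```

```text
[96.5  2.7] [507.8 133.8   8.2] [ 0.2  1.  -0.8]
scene red [(33, [323.1, 186.3], [60.1, -1.7])]
scene blue [(12, [341.8, 191.2], [67.3, -64.0])]
```

View pics/f2.png

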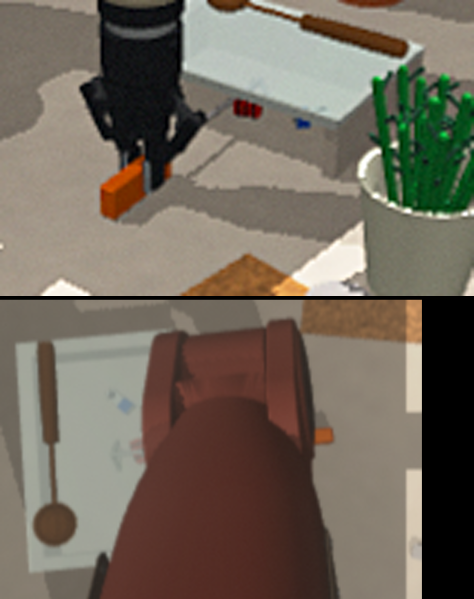

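The foot is behind the catch: crossbar at (118,455) and catch at (137,450). Pulling back.

Emit:
carry_out --commands '[[[1,-1,0,0.05,0],[1,-2.5,0,0.05,0],[1,-4.2,0,0.05,0],[1,-6,0,0.05,0],[1,-7.8,0,0.05,0],[1,-9.6,0,0.05,0],[1,-11.4,0,0.05,0],[1,-13,0,0.05,0]]]'

```text
time: 8.02
tcp_pos: [520.7, 3.4, 8.1]
eef_rot: [3.141, 0.0, 1.667]
contact_force: [0.3, -0.1, -1.1]
grip_width: 0.195
finger_force: 82.0
```

Emit:
carry_out --commands '[[[1,-1.6,0,0,0],[1,-3.2,0,0,0],[1,-4.8,0,0,0],[1,-6.2,0,0,0],[1,-7.5,0,0,0],[1,-8.5,0,0,0],[1,-8.5,0,0,0]]]'

```text
time: 8.9
tcp_pos: [528.9, -80.6, 8.1]
eef_rot: [3.141, 0.0, 1.666]
contact_force: [-0.9, 0.3, -1.5]
grip_width: 0.192
finger_force: 82.0
```

```bash
python3 look.py f3.png
```

```text
[-118.     2.7] [528.6 -79.7   8.1] [ 0.5  0.9 -1. ]
scene red [(54, [286.2, 214.5], [-133.4, -0.5])]
scene blue [(12, [341.8, 191.2], [67.3, -64.0])]
```

View pics/f3.png

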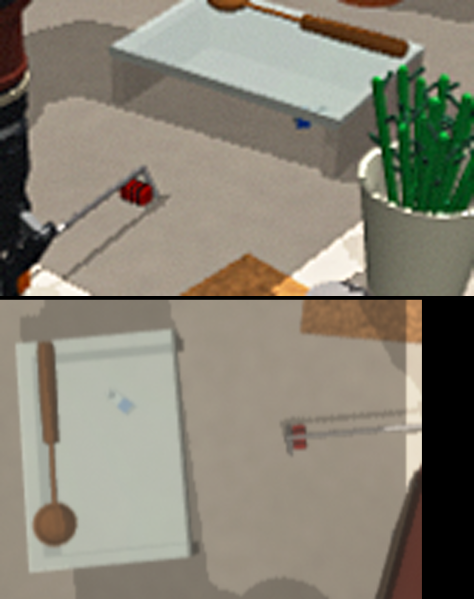

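The catch is out at (135,192) in the scene crop and (297,437) in the top crop. Next is the lever.

Emit:
carry_out --commands '[[[1,0,0,-1.5,0],[1,0,0,-3.5,0],[1,2.5,2,-3.5,0],[1,5,4,-3.5,0],[1,7.5,6,-3.0,0],[1,8,6.7,-2.25,0],[1,8,6.7,-2.25,0],[1,8,6.7,-2.25,0]]]'

```text
time: 10.0
tcp_pos: [587.1, 5.4, 30.8]
eef_rot: [-3.141, 0.0, 1.666]
contact_force: [-0.3, 0.5, -1.3]
grip_width: 0.195
finger_force: 82.0
```

Emit:
carry_out --commands '[[[1,3,0,0,0],[1,6.5,0,0,0],[1,10,0,0,0],[1,13,0,0,0],[1,15.5,0,0,0],[1,15.5,0,0,0]]]'

```text
time: 10.75
tcp_pos: [572.4, 161.0, 30.9]
eef_rot: [3.142, -0.0, 1.668]
contact_force: [0.7, -0.4, -0.5]
grip_width: 0.198
finger_force: 82.0
```

Emit:
carry_out --commands '[[[1,0,0,0.2,0],[1,0,0,1.2,0],[1,0,0,2.2,0],[1,0,0,2.2,0]]]'

```text
time: 11.25
tcp_pos: [571.9, 159.8, 7.3]
eef_rot: [-3.139, 0.0, 1.666]
contact_force: [0.2, -0.1, -1.1]
grip_width: 0.197
finger_force: 82.0
```

```bash
python3 look.py f4.png
```

```text
[116.4 -64.4] [572.6 160.2   8.3] [-1.3 -0.1 -0.2]
scene red [(65, [285.2, 214.1], [-133.4, 2.9]), (16, [313.5, 150.0], [263.1, 165.5])]
scene blue [(12, [341.8, 191.2], [67.3, -64.0])]
```

View pics/f4.png

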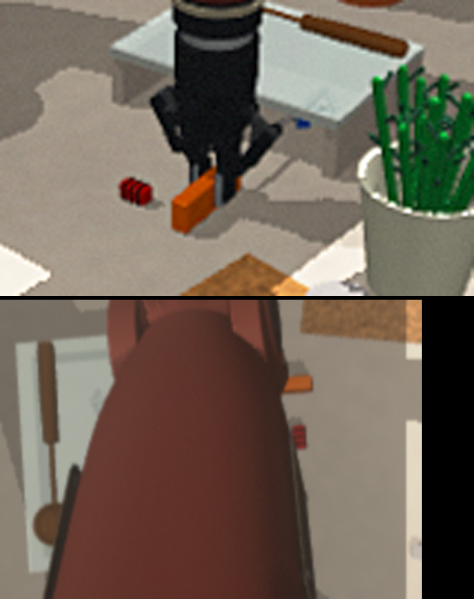

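Foot is at niche (116,-64), behind the lever. Pulling.

Emit:
carry_out --commands '[[[1,-1,0,0.05,0],[1,-2.5,0,0.05,0],[1,-4.2,0,0.05,0],[1,-6,0,0.05,0],[1,-7.8,0,0.05,0],[1,-9.6,0,0.05,0],[1,-11.4,0,0.05,0],[1,-13,0,0.05,0]]]'

```text
time: 12.35
tcp_pos: [585.4, 29.8, 8.1]
eef_rot: [3.142, -0.0, 1.667]
contact_force: [0.4, 0.2, -1.3]
grip_width: 0.191
finger_force: 82.0
```

Emit:
carry_out --commands '[[[1,-1.6,0,0,0],[1,-3.2,0,0,0],[1,-4.8,0,0,0],[1,-6.2,0,0,0],[1,-6.7,0,0,0],[1,-6.7,0,0,0],[1,-6.7,0,0,0]]]'

```text
time: 13.22
tcp_pos: [591.6, -35.3, 8.1]
eef_rot: [-3.141, -0.0, 1.667]
contact_force: [0.2, -0.3, -0.8]
grip_width: 0.191
finger_force: 82.0
```

```bash
python3 look.py f5.png
```

```text
[-79.8 -64.4] [591.7 -35.2   8.1] [ 0.1 -0.1 -0.9]
scene red [(313, [276.0, 167.1], [79.1, 196.7]), (57, [286.1, 214.3], [-132.8, 0.3])]
scene blue [(10, [308.3, 216.1], [-104.3, -55.7]), (6, [307.3, 211.8], [-87.8, -41.3])]
```

View pics/f5.png

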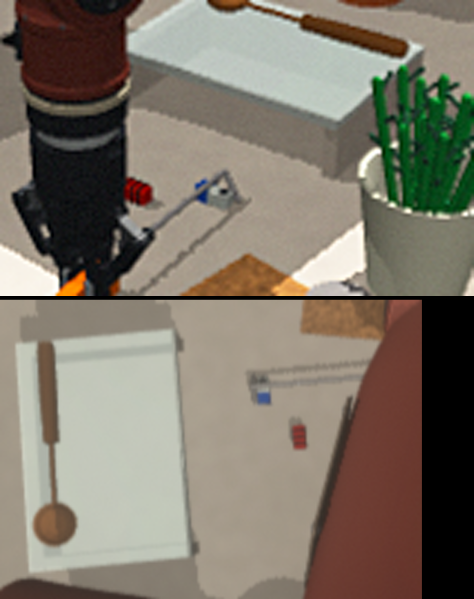

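The lever is out at (215,190) in the scene crop and (262,390) in the top crop. The niche is empty, so those are all the parts. Returning the rod to the mat.

Run:
```python
from h import *
print(togo((670,-115,46),1.493), togo((670,-115,6.6),1.493))
```

```text
(array([-8.7 ,  7.02, -3.79]), np.float64(10.007734092607967)) (array([-8.7 ,  7.03,  0.15]), np.float64(10.007734092607967))
```

Emit:
carry_out --commands '[[[1,0,0,-2,0],[1,0,0,-4,0],[1,-2.5,2,-4,2.5],[1,-5,4,-4,5],[1,-7.5,6,-4,7.5],[1,-8.7,7,-4,10],[1,-8.7,7,-4,10],[1,-8.7,7,-4,10]]]'

```text
time: 14.32
tcp_pos: [669.1, -114.7, 47.9]
eef_rot: [-3.141, -0.0, 1.494]
contact_force: [-0.2, 0.4, -0.6]
grip_width: 0.196
finger_force: 82.0
```

Emit:
carry_out --commands '[[[1,0,0,1.5,0],[1,0,0,3,0],[1,0,0,3.8,0],[1,0,0,4.15,0],[1,0,0,4.15,0],[-0.3,0,0,4.15,0],[-0.3,0,0,4.15,0],[-0.3,0,0,4.15,0]]]'

```text
time: 15.32
tcp_pos: [669.9, -115.6, 6.7]
eef_rot: [3.141, 0.0, 1.492]
contact_force: [-0.4, 0.4, 0.2]
grip_width: 0.647
finger_force: 0.0
```

Emit:
carry_out --commands '[[[-0.3,0,0,-2,0],[-0.3,0,0,-5,0],[-0.3,0,0,-10,0],[-0.3,0,0,-14,0],[-0.3,0,0,-14,0]]]'

```text
time: 15.95
tcp_pos: [672.1, -116.2, 150.6]
eef_rot: [3.135, 0.001, 1.493]
contact_force: [1.2, 0.9, -0.0]
grip_width: 0.652
finger_force: 0.0
```

Run:
```python
from h import *
c=cam("wrist");c=cam("wrist");print(r.sense()["tcp_pos"])
save(c,"w4.png")
t=cam("top")
for n,lo,hi in(("red",(0,90,60),(8,255,255)),("blue",(100,60,60),(130,255,255))): print(n,[(b[0],b[1],onz(t,[b[1]],17)[0].round(0).tolist()) for b in blobs(mask(t,lo,hi,(195,155,300,290)),3)])
```

```text
[ 669.79186307 -115.54739814  146.51760396]
red [(842, [221.1, 282.4], [331.0, 180.0, 17.0]), (593, [293.1, 269.0], [368.0, -15.0, 17.0]), (58, [244.3, 216.5], [510.0, 119.0, 17.0])]
blue [(27, [228.4, 198.9], [559.0, 164.0, 17.0])]
```

View pics/w4.png

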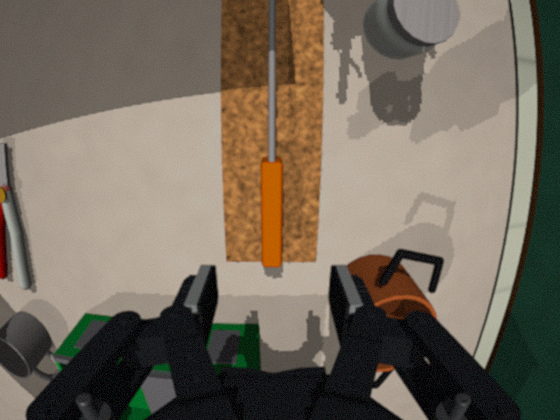

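The rod is centred across the mat, with the handle back edge at (272,266) and the mat's end edge at y≈262. I'll check this numerically for parallax.

Run:
```python
from h import *
c=cam("wrist")
print("mat end corners z0",onz(c,[(228,261),(317,262)],0).round(1).tolist(),"handle back z34",onz(c,[(272,266)],34).round(1).tolist(),"front",onz(c,[(272,158)],34).round(1).tolist())
t=cam("top");save(t,"t5.png",(235,125,365,195),6)
m=mask(t,(8,90,50),(18,255,255),(235,130,365,190));print("mat",onz(t,cv2.boxPoints(rect(m)),0).round(0)[:,:2].tolist())
s=cam("scene"); m=mask(s,(5,170,140),(13,255,255),(225,225,360,300));print(blobs(m,20))
```

```text
mat end corners z0 [[618.7, -176.6, 0.0], [707.2, -184.7, 0.0]] handle back z34 [[663.6, -167.4, 34.0]] front [[671.2, -72.8, 34.0]]
mat [[604.0, 122.0], [733.0, 114.0], [717.0, -106.0], [588.0, -95.0]]
[(77, [263.9, 295.7], [247, 293, 35, 7]), (55, [265.3, 281.1], [248, 270, 36, 22])]
```

The rod has about 13 mm of cork margin at each end and is laterally centred. Now to the parts.

Run:
```python
from h import *
print(togo((530,85,150)))
```

```text
(array([ 18.89, -15.43,  -0.44]), None)
```

Emit:
carry_out --commands '[[[-0.3,4,-3,-0.3,0],[-0.3,8,-6,-0.3,0],[-0.3,12,-9,-0.3,0],[-0.3,16,-12,-0.3,0],[-0.3,18.9,-15.4,-0.3,0],[-0.3,18.9,-15.4,-0.3,0],[-0.3,18.9,-15.4,-0.3,0]]]'

```text
time: 17.12
tcp_pos: [531.4, 84.8, 149.4]
eef_rot: [3.141, 0.0, 1.493]
contact_force: [0.4, -0.3, 0.3]
grip_width: 0.652
finger_force: 0.0
```

Run:
```python
from h import *
c=cam("wrist");c=cam("wrist");print(r.sense()["tcp_pos"])
for n,lo,hi in(("red",(0,90,40),(8,255,255)),("red2",(170,90,40),(180,255,255)),("blue",(100,60,40),(130,255,255))):
    m=mask(c,lo,hi,(100,0,450,330)); B=blobs(m,20); print(n,[(b,onz(c,[b[1]],17)[0].round(1).tolist()) for b in B[:4]])
    if B: print(cv2.boxPoints(rect(m)).round(1).tolist())
save(c,"w5.png",(150,20,410,215),3)
cv2.imwrite("w5full.png",c["image"][:,:,::-1])
```

```text
[531.81530919  84.20462548 149.3735539 ]
red [((362, [250.0, 162.6], [236, 152, 28, 22]), [514.5, 121.3, 17.0]), ((100, [231.6, 166.2], [228, 156, 9, 20]), [498.3, 119.6, 17.0])]
[[235.0, 154.89999389648438], [261.3999938964844, 151.10000610351562], [264.20001220703125, 170.10000610351562], [237.6999969482422, 173.89999389648438]]
red2 []
blue [((290, [298.5, 107.8], [289, 99, 20, 19]), [559.0, 164.8, 17.0])]
[[288.6000061035156, 100.9000015258789], [305.70001220703125, 98.0999984741211], [308.5, 114.80000305175781], [291.3999938964844, 117.5999984741211]]
```

View pics/w5.png

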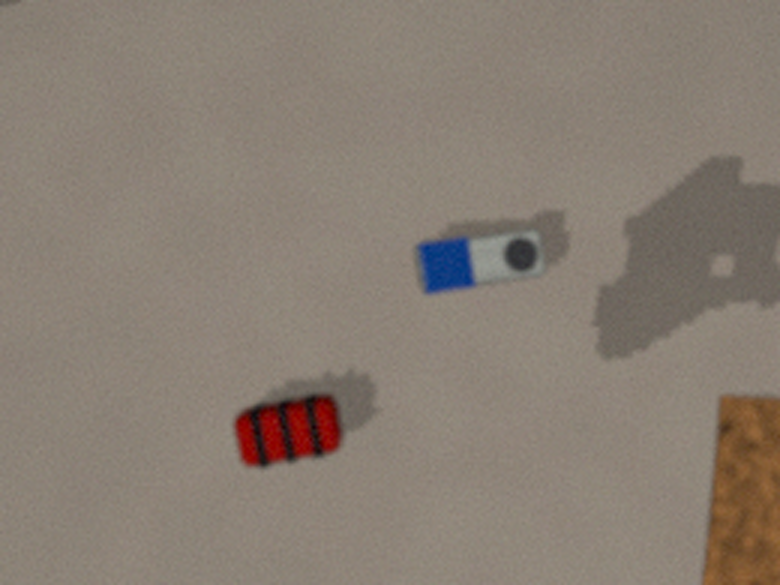

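The catch is at crop centre (289,431), with its long axis tilted about 10°. The lever is at (482,260), with its blue end at left and a dark hole at right. Both lie nearly along world x.

Run:
```python
from h import *
c=cam("wrist");t=cam("top");C=lambda x,y:(150+x/3,20+y/3)
for n,q,z,tp in(("catch",[(237,415),(333,397),(341,450),(247,465)],18,(289,431)),("lever",[(418,245),(541,232),(543,273),(425,292)],16,(445,267))):
    p=onz(c,[C(*x) for x in q],z); ctr=p.mean(0); d=(p[1]+p[2]-p[0]-p[3])/2; w=(p[3]+p[2]-p[0]-p[1])/2
    print(n,ctr.round(1),np.linalg.norm(d),np.linalg.norm(w),"yaw",np.arctan2(d[1],d[0]))
    lo,hi=((0,90,60),(8,255,255)) if n=="catch" else ((100,60,60),(130,255,255))
    B=blobs(mask(t,lo,hi,(200,190,270,235)),5); print(B); 
    if B: print("tri",tri(c,C(*tp),t,B[0][1]))
    print(togo((ctr[0],ctr[1],60),np.arctan2(d[1],d[0])+np.pi))
```

```text
catch [511.5 120.4  18. ] 27.659367137759627 15.155768464297493 yaw 0.08573770073746313
[(3134, [234.6, 212.1], [200, 190, 70, 45])]
tri (array([517.28328583, 136.01323582, 101.65298779]), np.float64(5.301443556157401))
(array([ 3.46, -2.3 ,  8.94]), np.float64(-99.47026482992236))
lever [569.5 165.   16. ] 34.35619970340882 12.579083394282344 yaw 0.07813840631749462
[]
(array([8.36, 3.13, 8.94]), np.float64(-99.03485733238085))
```

Emit:
carry_out --commands '[[[-0.3,0.5,-0.3,0,-10.5],[-0.3,1,-0.6,1,-21],[-0.3,1.5,-1,2,-31.5],[-0.3,2,-1.3,3,-42],[-0.3,2.5,-1.7,4,-52.5],[-0.3,3,-2,5,-63],[-0.3,3.46,-2.3,6,-73.5],[-0.3,3.46,-2.3,6,-84]]]'

```text
time: 18.32
tcp_pos: [510.4, 120.9, 88.6]
eef_rot: [-3.141, -0.002, 2.964]
contact_force: [0.4, 0.8, 0.6]
grip_width: 0.65
finger_force: 0.0
```

Emit:
carry_out --commands '[[[-0.3,0,0,0,-10.5],[-0.3,0,0,0,-15.5],[-0.3,0,0,0,-15.5],[-0.3,0,0,0,-15.5]]]'

```text
time: 18.82
tcp_pos: [511.0, 120.9, 89.5]
eef_rot: [-3.142, -0.0, -3.057]
contact_force: [0.1, -0.0, 0.0]
grip_width: 0.648
finger_force: 0.0
```

Run:
```python
from h import *
c=cam("wrist");print(r.sense()["tcp_pos"],r.sense()["eef_rot"],togo((511.5,120.4,3.5),0.086+np.pi))
t=cam("top")
for n,k,z,bx in(("wrist",c,18,(100,0,460,420)),("top",t,18,(195,155,300,260))):
    print(n,[(b,onz(k,[b[1]],z)[0].round(1).tolist()) for b in blobs(mask(k,(0,110,50),(6,255,255),bx),10)[:4]])
```

```text
[510.97783597 120.98768416  89.51874337] [ 3.14158268e+00 -6.42766868e-05 -3.05615501e+00] (array([-0.05, -0.06,  8.6 ]), np.float64(-0.03222041035177858))
wrist [((254, [271.1, 207.1], [260, 200, 23, 15]), [496.6, 118.9, 18.0]), ((154, [271.4, 231.0], [261, 227, 22, 9]), [514.2, 120.6, 18.0]), ((153, [270.8, 220.3], [261, 216, 22, 10]), [506.2, 119.5, 18.0]), ((105, [271.4, 240.5], [261, 238, 21, 6]), [521.6, 121.2, 18.0])]
top [((5392, [221.5, 209.1], [195, 155, 58, 105]), [530.2, 182.2, 18.0])]
```

Emit:
carry_out --commands '[[[-0.3,0,0,3,0],[-0.3,0,0,6,0],[-0.3,0,0,8.5,0],[-0.3,0,0,8.5,0],[1,0,0,8.5,0],[1,0,0,8.5,0],[1,0,0,8.5,0],[1,0,0,8.5,0]]]' --grip_force 50

```text
time: 19.92
tcp_pos: [511.8, 121.3, 5.9]
eef_rot: [3.142, 0.002, -3.054]
contact_force: [0.2, -0.4, 5.6]
grip_width: 0.169
finger_force: 50.0
```

Emit:
carry_out --commands '[[[1,0,0,0,0],[1,0,0,-4,0],[1,0,0,-9,0],[1,0,0,-14,0],[1,0,0,-18,0],[1,0,0,-18,0]]]'

```text
time: 20.68
tcp_pos: [513.1, 121.5, 188.5]
eef_rot: [3.142, 0.007, -3.054]
contact_force: [0.1, 0.1, -1.3]
grip_width: 0.17
finger_force: 49.3
```

Run:
```python
from h import *
# crate from top-view corners
f=np.array([(426,-247),(413,-424)]).mean(0); cx=np.array([np.cos(-.069),np.sin(-.069)])
o=f+110*cx; print("crate origin",o, "drop",o-50*cx)
d=o-50*cx; print(togo((d[0],d[1],185)), r.sense()["grip_width"])
```

```text
crate origin [ 529.23824887 -343.08397877] drop [ 479.35722666 -339.63671569]
(array([  7.39, -45.64,   0.29]), None) 0.17040207827624107
```

Emit:
carry_out --commands '[[[1,1,-5.5,0,1],[1,2,-11,0,2],[1,3,-17,0,4],[1,4,-23,0,5],[1,5,-29,0,6],[1,6,-35,0,8],[1,6.5,-40.5,0,9],[1,6.5,-45.6,0,9]]]'

```text
time: 21.68
tcp_pos: [485.1, -340.6, 184.1]
eef_rot: [3.141, -0.0, 3.071]
contact_force: [1.1, 0.1, 0.1]
grip_width: 0.172
finger_force: 49.3
```

Emit:
carry_out --commands '[[[1,0,0,0,0],[1,0,0,0,0]]]'

```text
time: 21.92
tcp_pos: [485.4, -338.2, 183.9]
eef_rot: [3.14, -0.001, 3.071]
contact_force: [0.6, 1.1, -0.8]
grip_width: 0.173
finger_force: 49.3
```

Run:
```python
from h import *
c=cam("wrist");s=r.sense();print(s["tcp_pos"],s["eef_rot"],s["grip_width"])
print("yellow",[(b,onz(c,[b[1]],115)[0].round(0).tolist()) for b in blobs(mask(c,(20,120,80),(34,255,255)),20)[:3]])
m=mask(c,(50,80,30),(85,255,255)); print("green",blobs(m,200)[:4])
cv2.imwrite("w6.png",c["image"][:,:,::-1]); np.save("w6pose.npy",c["pose"])
```

```text
[ 485.54802058 -337.71271913  184.11947136] [ 3.14060816e+00 -9.14972013e-04  3.07237346e+00] 0.17212598786275368
yellow [((1980, [272.9, 143.3], [243, 125, 61, 36]), [426.0, -334.0, 115.0]), ((130, [500.4, 73.8], [496, 67, 10, 15]), [376.0, -157.0, 115.0])]
green [(25568, [272.4, 194.2], [156, 124, 234, 138]), (1698, [33.1, 404.5], [0, 382, 67, 38]), (1495, [531.1, 407.8], [480, 384, 80, 36])]
```

Emit:
carry_out --commands '[[[1,0,0,4,0],[1,0,0,8,0],[1,0,0,12,0],[1,0,0,14.7,0],[1,0,0,14.7,0],[-0.2,0,0,14.7,0],[-0.2,0,0,14.7,0],[-0.2,0,0,14.7,0]]]'

```text
time: 22.98
tcp_pos: [486.4, -339.1, 38.7]
eef_rot: [-3.141, 0.001, 3.072]
contact_force: [-0.1, -0.2, -0.6]
grip_width: 0.6
finger_force: 0.0
```

Emit:
carry_out --commands '[[[-0.2,0,0,-4,0],[-0.2,0,0,-9,0],[-0.2,0,0,-14.7,0],[-0.2,0,0,-14.7,0],[-0.2,0,0,-14.7,0]]]'

```text
time: 23.6
tcp_pos: [485.8, -338.7, 184.6]
eef_rot: [-3.141, 0.0, 3.072]
contact_force: [-0.8, 0.5, 0.2]
grip_width: 0.602
finger_force: 0.0
```

Run:
```python
from h import *
c=cam("wrist");t=cam("top");s=r.sense();print(s["tcp_pos"],s["eef_rot"],s["grip_width"])
for n,k,z,bx in(("wrist",c,20,(150,100,400,420)),("top",t,20,(370,205,470,260)),("topsill",t,18,(195,180,280,250))):
    print(n,[(b,onz(k,[b[1]],z)[0].round(1).tolist()) for b in blobs(mask(k,(0,110,40),(6,255,255),bx),8)[:4]])
print("blue",[(b,onz(t,[b[1]],16)[0].round(1).tolist()) for b in blobs(mask(t,(100,60,60),(130,255,255),(180,150,300,260)),4)])
print(togo((565,165,150),.078+np.pi),togo((535,160,185),.078+np.pi))
```

```text
[ 485.2665529  -338.19557781  183.40550955] [ 3.14032060e+00 -1.63907575e-03  3.07197136e+00] 0.601877467996918
wrist [((350, [273.4, 190.1], [266, 176, 15, 30]), [483.3, -337.6, 20.0])]
top [((44, [410.3, 226.1], [408, 222, 6, 10]), [485.8, -337.3, 20.0])]
topsill []
blue [((27, [228.4, 198.9], [226, 197, 6, 5]), [558.8, 163.9, 16.0])]
(array([-4.46, 50.75,  3.4 ]), np.float64(-8.458077173632574)) (array([-1.5 , 50.05, -0.1 ]), np.float64(-8.458077173632574))
```

Emit:
carry_out --commands '[[[-0.2,-0.5,6,0,-1],[-0.2,-1,12,0,-2],[-0.2,-2,18.2,0,-3],[-0.2,-3,24.4,0,-4],[-0.2,-3.5,30.6,0,-5],[-0.2,-4,36.8,0,-6],[-0.2,-4.5,43,0,-7],[-0.2,-4.9,49,0,-8.5]]]'

```text
time: 24.7
tcp_pos: [568.2, 148.7, 183.3]
eef_rot: [-3.141, -0.002, -3.062]
contact_force: [1.6, -0.4, -0.1]
grip_width: 0.597
finger_force: 0.0
```

Run:
```python
from h import *
print(togo((569.5,165,90),.078+np.pi))
```

```text
(array([-0.28,  1.62,  9.33]), np.float64(0.09437446293221444))
```

Emit:
carry_out --commands '[[[-0.2,-0.2,0.8,4,0],[-0.2,-0.2,1.5,8,0],[-0.2,-0.2,1.5,9.3,0],[-0.2,-0.2,1.5,9.3,0],[-0.2,-0.2,1.5,9.3,0]]]'

```text
time: 25.32
tcp_pos: [570.7, 161.4, 92.9]
eef_rot: [3.141, 0.002, -3.064]
contact_force: [-0.7, -0.3, 0.3]
grip_width: 0.598
finger_force: 0.0
```

Run:
```python
from h import *
c=cam("wrist");s=r.sense();print(s["tcp_pos"],s["eef_rot"])
m=mask(c,(100,80,40),(130,255,255),(150,100,420,330)); B=blobs(m,20); print([(b,onz(c,[b[1]],16)[0].round(1).tolist()) for b in B[:3]])
q=cv2.boxPoints(rect(m)); print(onz(c,q,16).round(1)[:,:2].tolist())
print(togo((569.5,165,4),.078+np.pi))
```

```text
[570.8084338  161.49105593  93.09726155] [ 3.14145498e+00  2.32497025e-03 -3.06351874e+00]
[((381, [278.3, 208.9], [268, 199, 21, 20]), [559.0, 164.8, 16.0])]
[[552.3, 157.0], [551.2, 171.0], [565.3, 172.3], [566.4, 158.0]]
(array([0.12, 0.36, 8.91]), np.float64(0.004234788820001135))
```

Blue end edges run x 551.7–566 and y centre 164.7, which agrees with the earlier measurement.

Emit:
carry_out --commands '[[[-0.2,0,0.35,3,0],[-0.2,0,0.35,6,0],[-0.2,0,0.35,8.8,0],[-0.2,0,0.35,8.8,0],[1,0,0.35,8.8,0],[1,0,0.35,8.8,0],[1,0,0.35,8.8,0],[1,0,0.35,8.8,0]]]'

```text
time: 26.38
tcp_pos: [570.7, 165.4, 5.4]
eef_rot: [3.142, 0.003, -3.063]
contact_force: [-0.5, 0.4, 7.0]
grip_width: 0.147
finger_force: 49.6
```

Emit:
carry_out --commands '[[[1,0,0,0,0],[1,0,0,-4,0],[1,0,0,-9,0],[1,0,0,-14,0],[1,0,0,-18,0],[1,0,0,-18,0]]]'

```text
time: 27.12
tcp_pos: [571.7, 165.7, 188.0]
eef_rot: [3.141, 0.007, -3.063]
contact_force: [0.2, -0.0, -1.3]
grip_width: 0.146
finger_force: 48.9
```

Run:
```python
from h import *
print(togo((485,-322,185),3.072),r.sense()["tcp_pos"])
```

```text
(array([ 12.48, -47.93,   0.18]), np.float64(8.502905169689503)) [571.69968578 165.66346245 187.9909243 ]
```

Emit:
carry_out --commands '[[[1,1.5,-6,0,1],[1,3,-12,0,2],[1,5,-18,0,3],[1,6.5,-24,0,4],[1,8,-30,0,5],[1,9.5,-36,0,6],[1,11,-42,0,7],[1,12.3,-46.9,0,8.5]]]'

```text
time: 28.12
tcp_pos: [482.7, -314.1, 183.2]
eef_rot: [3.142, -0.0, 3.07]
contact_force: [0.6, 0.5, -0.3]
grip_width: 0.147
finger_force: 48.9
```

Emit:
carry_out --commands '[[[1,0,0,0,0],[1,0,0,0,0]]]'

```text
time: 28.38
tcp_pos: [483.3, -311.4, 183.1]
eef_rot: [3.141, -0.001, 3.072]
contact_force: [-0.2, -0.2, 0.2]
grip_width: 0.148
finger_force: 49.0
```

Run:
```python
from h import *
s=r.sense();print(togo((485,-312,39),3.072),s["tcp_pos"],s["grip_width"])
```

```text
(array([-0.19, -0.06, 14.41]), np.float64(-0.018045262344927024)) [ 483.26966849 -311.38612048  183.09600084] 0.14838401980110474
```

Emit:
carry_out --commands '[[[1,-0.2,0,4,0],[1,-0.2,0,8,0],[1,-0.2,0,12,0],[1,-0.2,0,14.5,0],[1,-0.2,0,14.5,0],[-0.1,-0.2,0,14.5,0],[-0.1,-0.2,0,14.5,0],[-0.1,-0.2,0,14.5,0]]]'

```text
time: 29.38
tcp_pos: [486.2, -312.4, 39.6]
eef_rot: [-3.141, 0.001, 3.072]
contact_force: [-0.8, -0.4, 0.1]
grip_width: 0.548
finger_force: 0.0
```

Emit:
carry_out --commands '[[[-0.1,-0.2,0,-4,0],[-0.1,-0.2,1,-9,0],[-0.1,-0.2,2.5,-15,0],[-0.1,-0.2,2.5,-15,0],[-0.1,-0.2,2.5,-15,0]]]'

```text
time: 30.0
tcp_pos: [489.4, -287.3, 188.8]
eef_rot: [-3.141, 0.001, 3.072]
contact_force: [-0.8, -0.0, -0.8]
grip_width: 0.55
finger_force: 0.0
```

Run:
```python
from h import *
c=cam("wrist");t=cam("top");s=r.sense();print(s["tcp_pos"],s["eef_rot"],s["grip_width"])
for n,k,z,bx in(("wrist",c,20,(150,100,400,420)),("top",t,20,(370,205,470,260))):
    print(n,[(b,onz(k,[b[1]],z)[0].round(1).tolist()) for b in blobs(mask(k,(0,110,40),(6,255,255),bx),8)[:4]])
    print(n,"blue",[(b,onz(k,[b[1]],z)[0].round(1).tolist()) for b in blobs(mask(k,(100,100,40),(130,255,255),bx),8)[:4]])
# knob: darkest blob on lid in top & scene
sc=cam("scene")
for n,k,bx in(("top",t,(395,160,465,205)),("scene",sc,(120,250,200,320)),("wrist",c,(150,250,400,420))): print(n,blobs(mask(k,(0,0,0),(180,255,45),bx),15)[:4])
```

```text
[ 488.71778112 -287.0282184   187.50555927] [ 3.14057245e+00 -1.63021317e-03  3.07171420e+00] 0.5503097303113621
wrist [((358, [222.3, 189.2], [214, 175, 17, 30]), [483.3, -337.0, 20.0])]
wrist blue [((211, [247.9, 179.4], [240, 172, 16, 15]), [475.3, -310.6, 20.0])]
top [((26, [410.3, 228.3], [408, 225, 6, 7]), [479.8, -337.2, 20.0])]
top blue [((11, [402.1, 229.4], [401, 228, 3, 4]), [476.7, -314.5, 20.0])]
top []
scene [(169, [156.4, 290.9], [150, 283, 13, 17])]
wrist [(20560, [274.2, 363.7], [150, 265, 250, 155]), (33, [152.2, 252.8], [150, 250, 6, 7])]
```

Both parts are in the crate: catch at (483,-337) and lever at (475,-311). Next I'll locate the knob.

Run:
```python
from h import *
t=cam("top");sc=cam("scene")
B=blobs(mask(t,(0,0,0),(180,255,75),(400,162,460,205)),8);print(B[:3])
S=blobs(mask(sc,(0,0,0),(180,255,45),(120,250,200,320)),15)[0]
print(onz(sc,[S[1]],106).round(1))
if B: print(tri(t,B[0][1],sc,S[1]), onz(t,[B[0][1]],106).round(1))
print(togo((594,-347,150),3.072))
```

```text
[(89, [424.7, 181.6], [419, 177, 12, 10]), (52, [432.3, 201.8], [425, 198, 15, 7])]
[[ 595.2 -347.   106. ]]
(array([ 595.36228691, -347.02140999,  106.11469183]), np.float64(0.134127944700384)) [[ 595.4 -347.   106. ]]
(array([-10.92,  -5.24,   3.72]), np.float64(-0.019868267940649637))
```

Emit:
carry_out --commands '[[[-0.1,-4,-2,0,0],[-0.1,-8,-4,0,0],[-0.1,-11,-5.2,0,0],[-0.1,-11,-5.2,3,0],[-0.1,-11,-5.2,3,0],[-0.1,-11,-5.2,3,0]]]'

```text
time: 31.0
tcp_pos: [595.2, -346.8, 159.0]
eef_rot: [3.141, -0.0, 3.072]
contact_force: [0.1, 0.5, 1.0]
grip_width: 0.551
finger_force: 0.0
```

Run:
```python
from h import *
print(r.sense()["tcp_pos"],togo((595.4,-347,99),3.072))
```

```text
[ 595.24132821 -346.75959726  158.99246999] (array([-0.02, -0.02,  6.  ]), np.float64(-0.007805463328801338))
```

Emit:
carry_out --commands '[[[-0.1,0,0,2.5,0],[-0.1,0,0,5,0],[-0.1,0,0,6,0],[-0.1,0,0,6,0],[1,0,0,6,0],[1,0,0,6,0],[1,0,0,6,0],[1,0,0,6,0]]]' --grip_force 30

```text
time: 32.0
tcp_pos: [596.3, -346.3, 100.2]
eef_rot: [3.141, 0.002, 3.073]
contact_force: [-0.2, 4.0, 5.8]
grip_width: 0.244
finger_force: 29.5
```

Emit:
carry_out --commands '[[[1,1,0,0,0],[1,2.5,0,0,0],[1,4,0,0,0],[1,5.5,0,0,0],[1,7,0,0,0],[1,8.5,0,0,0],[1,9.5,0,0,0],[1,9.5,0,0,0]]]'

```text
time: 33.0
tcp_pos: [500.7, -339.5, 100.1]
eef_rot: [3.141, 0.001, 3.072]
contact_force: [-2.5, 4.6, 7.5]
grip_width: 0.248
finger_force: 29.8
```

Run:
```python
from h import *
sc=cam("scene")
S=blobs(mask(sc,(0,0,0),(180,255,45),(60,220,200,320)),15);print(S[:4])
print(r.sense()["tcp_pos"])
```

```text
[(2006, [124.8, 241.2], [93, 220, 63, 57])]
[ 500.88841458 -339.55695197  100.0825139 ]
```

Emit:
carry_out --commands '[[[1,0.3,0,0,0],[1,0.6,0,0,0],[1,0.9,0,0,0],[1,1.1,0,0,0],[1,1.1,0,0,0]]]'

```text
time: 33.67
tcp_pos: [490.8, -338.9, 100.1]
eef_rot: [3.141, 0.003, 3.073]
contact_force: [1.1, 5.6, 7.2]
grip_width: 0.243
finger_force: 29.7
```

Emit:
carry_out --commands '[[[1,0.2,0,0,0],[1,0.4,0,0,0],[1,0.4,0,0,0]]]'

```text
time: 34.05
tcp_pos: [489.1, -338.8, 100.2]
eef_rot: [3.141, 0.007, 3.074]
contact_force: [11.7, 5.6, 0.6]
grip_width: 0.247
finger_force: 29.6
```

Emit:
carry_out --commands '[[[1,0.2,0,0,0],[1,0.2,0,0,0]]]'

```text
time: 34.3
tcp_pos: [489.1, -338.8, 100.3]
eef_rot: [3.141, 0.011, 3.074]
contact_force: [19.5, 5.5, -5.2]
grip_width: 0.242
finger_force: 29.8
```

Emit:
carry_out --commands '[[[0.1,0,0,0,0],[0.1,0,0,0,0],[0.1,0,0,0,0],[0.1,0,0,-3,0],[0.1,0,0,-8,0],[0.1,0,0,-12,0],[0.1,0,0,-12,0]]]'

```text
time: 35.17
tcp_pos: [485.1, -340.5, 222.0]
eef_rot: [-3.138, 0.005, 3.072]
contact_force: [1.1, -0.8, -0.6]
grip_width: 0.451
finger_force: 0.0
```

Run:
```python
from h import *
t=cam("top");sc=cam("scene");c=cam("wrist");s=r.sense();print(s["tcp_pos"])
S=blobs(mask(sc,(0,0,0),(180,255,45),(90,230,160,300)),15);print(S[:3], [onz(sc,[b[1]],106).round(1).tolist() for b in S[:3]])
for n,k,bx in (("top",t,(370,195,480,265)),("scene",sc,(70,220,160,300)),("wrist",c,(150,0,400,300))):
    Y=blobs(mask(k,(20,100,60),(34,255,255),bx),8); print(n,Y[:3])
    if n=="wrist": W=cv2.boxPoints(rect(mask(k,(20,100,60),(34,255,255),bx))).round(1).tolist(); print(W)
save(c,"w7.png")
```

```text
[ 483.27625317 -338.74558698  217.68820132]
[(145, [129.9, 264.8], [124, 258, 13, 16])] [[[488.1, -339.5, 106.0]]]
top [(105, [423.6, 248.0], [415, 245, 18, 7])]
scene [(182, [115.2, 248.0], [107, 240, 17, 17])]
wrist [(1463, [274.1, 139.8], [249, 125, 51, 30])]
[[249.0, 125.0], [299.0, 125.0], [299.0, 154.0], [249.0, 154.0]]
```

View pics/w7.png

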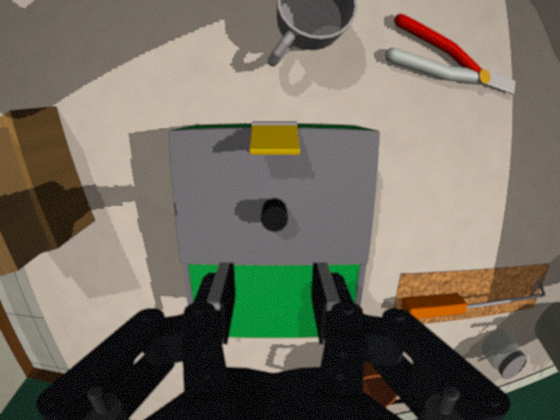

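The picture shows the lid shut against the front edge with the knob at (273,214). The yellow latch is still raised at (275,139), and the rod is lying on the cork at (470,295). Now the latch.

Emit:
carry_out --commands '[[[1,4,0,0,0],[1,9,0,0,0],[1,9,0,3,0],[1,9,0,7,0],[1,9,0,9.8,0],[1,9,0,9.8,0],[1,9,0,9.8,0]]]'

```text
time: 36.2
tcp_pos: [394.1, -332.8, 121.0]
eef_rot: [3.141, -0.0, 3.072]
contact_force: [0.1, -0.2, -0.1]
grip_width: 0.002
finger_force: 0.0
```

Run:
```python
from h import *
s=r.sense();print(s["tcp_pos"],s["contact_force"],s["grip_width"])
sc=cam("scene");print(blobs(mask(sc,(20,100,60),(34,255,255),(70,220,160,300)),8)[:3]);print(togo((430,-334.5,118)),togo((447,-336,97)))
```

```text
[ 394.07480673 -332.84386252  120.97120968] [ 0.08235889 -0.20456747 -0.13973068] 0.0017740357706802976
[(181, [115.3, 248.0], [107, 240, 17, 17])]
(array([-3.56,  0.12,  0.35]), None) (array([-5.26,  0.09,  2.45]), None)
```

Emit:
carry_out --commands '[[[1,-1.5,0,0,0],[1,-3,0,0,0],[1,-4.5,0,0,0],[1,-5,0,0.5,0],[1,-5,0,1,0],[1,-5,0,1.5,0],[1,-5,0,2,0],[1,-5,0,2,0]]]'

```text
time: 37.25
tcp_pos: [443.2, -335.9, 100.0]
eef_rot: [3.141, -0.001, 3.072]
contact_force: [-0.6, -0.2, 0.4]
grip_width: 0.0
finger_force: 0.0
```

Emit:
carry_out --commands '[[[1,0,0,0.2,0],[1,0,0,0.4,0],[1,0,0,0.4,0]]]'

```text
time: 37.62
tcp_pos: [443.6, -336.2, 97.7]
eef_rot: [-3.141, -0.0, 3.072]
contact_force: [-4.8, 3.3, 15.7]
grip_width: -0.001
finger_force: 7.5
```

Emit:
carry_out --commands '[[[1,0,0,0.1,0],[1,0,0,0.1,0]]]'

```text
time: 37.88
tcp_pos: [443.7, -336.3, 97.5]
eef_rot: [-3.141, 0.0, 3.072]
contact_force: [-7.2, 5.2, 24.5]
grip_width: -0.001
finger_force: 11.9
```

Emit:
carry_out --commands '[[[1,0,0,-3,0],[1,0,0,-8,0],[1,-1,0,-13,0],[1,-4,0,-14,0],[1,-4,0,-14,0],[1,-4,0,-14,0]]]'

```text
time: 38.62
tcp_pos: [483.1, -338.6, 234.7]
eef_rot: [3.141, -0.001, 3.072]
contact_force: [-0.3, 1.2, -0.0]
grip_width: -0.002
finger_force: 0.0
```

Run:
```python
from h import *
c=cam("wrist");c=cam("wrist");t=cam("top");sc=cam("scene");s=r.sense();print(s["tcp_pos"],s["contact_force"].round(1))
m=mask(c,(20,100,60),(34,255,255),(150,0,400,300)); print(onz(c,cv2.boxPoints(rect(m)),98).round(1)[:,:2].tolist())
y=blobs(mask(t,(18,80,60),(36,255,255),(370,195,480,265)),8)[:2]; z=blobs(mask(sc,(20,100,60),(34,255,255),(70,220,160,300)),8)[:2]; print(y,z)
w=blobs(m,20)[0][1]
if z: print(tri(c,w,sc,z[0][1]))
S=blobs(mask(sc,(0,0,0),(180,255,45),(90,230,160,300)),15);print("knob",[onz(sc,[b[1]],106).round(1).tolist() for b in S[:2]])
h=mask(sc,(5,170,140),(13,255,255),(225,225,360,300));print(blobs(h,20))
```

```text
[ 483.03424679 -338.83718613  235.0812272 ] [-0.2  0.4  0.3]
[[417.5, -351.3], [420.0, -315.5], [456.8, -317.7], [454.2, -354.3]]
[(225, [420.7, 243.3], [413, 236, 16, 16])] [(199, [119.2, 257.3], [108, 250, 24, 16])]
(array([ 436.93592465, -335.64813078,   96.26479068]), np.float64(2.1632583872066387))
knob [[[488.7, -339.8, 106.0]]]
[(70, [263.4, 295.8], [247, 293, 35, 7]), (58, [265.9, 280.7], [248, 269, 36, 22])]
```

Latch is flat (spans x 418–456 at z≈96–98), the lid knob is at the shut position, and the arm is clear. The rod hasn't moved since I checked its place on the cork.

```bash
python3 -c "
from plant import r
print(r.sign_off())"
```

```text
the job is handed in; nothing more can be done
None
```

I fished the lever and the catch (no nut was there) out with the bent rod and put them in the crate, slid the lid shut, pressed the latch flat, left the rod on its cork mat and handed the job in; sign-off gave no verdict, and I made no separate check of the bystanders.

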